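# Latch the shaft guard shut

## Robot

A 6-joint arm with a two-finger parallel gripper is mounted at the origin on the work surface. World frame = base frame: x ahead of the robot, y to its left, z up, the work surface at z = 0. Lengths are in m, angles in rad, forces in N, time in s.
With the tool pointing down it reaches from about 0.35 to 0.725 m from the base axis. Payload 4.3 kg.
Tool frame: the origin (TCP) lies on the centre line of the jaws, within the pads' length; the fingertips stand 25 mm ahead of it and the grasp point (between the pads) lies 6 mm ahead of it; x points along the fingers, y is the direction in which the jaws open and shut, and the axes are right-handed (so a half turn about x gives the same grasp; the last joint's range is limited). The gripper opens to 85 mm and grips with 20 to 120 N. Pads are 22 mm wide; open, the fingers measure 114 mm over their backs; the gripper's body (76 mm by 85 mm) begins 54 mm behind the grasp point. The pads swing forward as they close: fully open they stand 13 mm farther back than shut.
Start: joints at [-1.263, 0.377, 0.081, 1.274, 0, 1.46], TCP at [0.233, -0.526, 0.233] pointing down, gripper open.
Joint ranges: [-2.72, 2.72], [-0.84, 1.66], [-1.02, 1.22], [-1.77, 2.12], [-1.37, 1.28], [-3.14, 3.14]. Speed limits (rad/s): [2.57, 2.57, 3.14, 3.14, 3.14, 3.14].

## Interface

Orientations are given as a unit quaternion [x, y, z, w].
In Python, from plant import ctrl gives the robot as it stands.
- The arm moves only by the tool move_arm, never from a script. Its arguments are lists of equal length, an entry for each row: "delta_rot": the turn, a rotation vector about the world's x, y, z as a fraction of full scale, a list of three; "dp": the shift along the world's x, y, z as a fraction of full scale, a list of three; "fingers": the gripper command: -1 is fully open, 1 is shut, values between are in proportion. A call has 1 to 8 rows; each row shifts and turns the pose as measured when the row begins; what a row does not reach is not made up. Full scale, the value 1, is 3 cm for a shift and 4 degrees for a turn. A row lasts 1/10 s, in which the tool goes at most 50 mm and 8.59 degrees, less where a joint would pass 70% of its speed; a pose out of reach is approached as far as the arm can. A call with a number of a shift or a turn outside -1 to 1 is refused whole. A call with a gripper value outside its range is refused whole. The fingers move at their own pace and stop on an object; "grip_force" is the grip in N (left out, the last holds). Time passes only in rows, so rows that do not move let the fingers close. It gives the time, the measured TCP pose, the force and the opening at its end, in the units of the state.
- ctrl.get_obs(): the state, without advancing time (a new reading comes with each control period).
- ctrl.read_camera(name): name is "scene" or "top" or "wrist"; returns the picture (420x560x3 uint8, red, green, blue); there is no depth.
- ctrl.camera_info(name): a dict with "fx", "fy", "cx", "cy" (pixels), "k1" (the pictures are not rectified: a ray, as slopes to the right and down, at radius r is drawn at 1 + k1 r^2 times it, then the intrinsics apply), "R" (3x3) and "t" (3): a world point X has camera coordinates R X + t. Camera axes: x right, y down, z forward; pixel columns grow to the right and rows downward; lengths in m; the calibration is good to about 2 mm. A picture is of the moment at which its call begins: read the wrist's pose just before it. camera_info takes no time and is no camera call; for the wrist camera it gives the pose at the moment of the call.
- ctrl.finish_job(): hands the job in, once; it reports no verdict.
Trained networks look in the newest picture that a camera, given by its name, has taken for a name from the list of things; names that differ only in an ending like _2 or _b are one class to them, and where a whole thing is asked for, a point or a joint stands for the part that bears it (a point fixed in the world has none). Each returns a list of dicts, best first, with "confidence" (0 to 1); they miss things now and then, are a little off and sometimes report something else, mostly with a low value. They report only what shows in the picture. A call takes as long as a camera call. They do not tell look-alikes from the thing itself.
- ctrl.find_in(camera, query): "extent" ([left, top, right, bottom] in pixels, round what is visible of it).
The state is a dict: "clock": time; "joints": joint angles; "joint_vel": joint speeds; "effort": joint torques, N m; "tool_pos": TCP position; "ee_rot": TCP orientation; "contact_force": force on the tool from outside, world axes, zero at the start; "moment": the same for the moment, N m; "grip_width": finger opening in m.
Only numpy, scipy, OpenCV 4.12 (cv2) and the standard library are available. Lean on these libraries where they do the work, as an engineer would, in place of code of your own. Each camera call takes 0.05 s, during which the arm holds its last target. There are 200 camera calls.

## Task

Fasten the draw latch on the shaft guard, the taller of the two aluminium housings, the one with the steel shaft coming out of its ends: push its upright wire loop over from the lever side so that it drops behind the keeper hook, then swing the lever back and press it down over centre until it lies fully flat with the loop still hooked. The latch of the lower terminal box is still needed open: do not close its lever.

Things in the scene. Friction and masses are not known exactly. Their poses are not given: they have to be found in the camera images.
- guard_hook (a point): Seat of the loop's bar at the keeper hook, 7 mm above the flat top of the shaft guard (150 x 170 mm, 105 high, 24 mm shaft out of both ends). x along the bar, y level from the lever's hinge to the keeper, z up. The 16 mm wide hook rises on the seat's -y side to 10 mm above it, leaning over it. Lever hinge axis: along x at y -48.5, z +9 mm. A 7 N/mm spring lets the keeper be drawn 2-4 mm to -y
- guard_bar (a point): Middle of the cross bar (6 mm round) of the guard's wire loop, a U 50 mm wide, 62 long, pivoted on the lever 16 mm from its hinge. It starts 65 to 80 degrees up, bar on top, about 80 mm above and 15 to 40 mm short (-y) of the seat, held by light friction, 12 mm or more clear above the lever. Pushed to +y it falls once below 58 degrees and, with the lever open, lands 5 to 9 mm beyond (+y) the seat
- guard_lever (a joint): Guard's latch lever, rad: 0 shut, flat along -y; 1.57 upright; 1.9 open stop, leaning to the keeper. Starts 1.68 to 1.88, stays where left. Steel strip 22 mm wide, reaching 54 mm from its hinge; its keeper-side face (upper face when shut) lies 6 mm off the hinge axis. Push that face to -y, then down; it snaps over centre at about 0.45 and needs under 10 N near its end
- box_lever (a joint): Lever of the same kind of latch, also open, on the lower housing, the terminal box (aluminium, 110 x 170 mm, 70 mm high, no shaft, three black cable glands on one end); it must stay open. Same values as guard_lever, starts at 1.68 to 1.88
There are look-alikes about, which are no part of the job. What is shaped like the part that bears box_lever but orange or red is not meant.

How it is judged:
On the way:
1. the loop's bar lies behind the guard's keeper hook while the lever is still open (z of guard_bar in the frame of guard_hook below 0.006 m and y of guard_bar in the frame of guard_hook between -0.003 and 0.02 m and value of joint guard_lever above 1 rad), for 0.2 s.
At the end, for the whole second after the job is handed in: The guard's lever lies flat (within 0.15 rad of shut), the loop's bar sits behind the keeper hook (within 6 mm of the hook point), and the terminal box's lever is still open (above 1.2 rad) (value of joint guard_lever below 0.15 rad and distance between guard_bar and guard_hook below 0.006 m and value of joint box_lever above 1.2 rad); the robot touches nothing.
It fails at once if the terminal box's lever was pushed towards shut (value of joint box_lever below 1.2 rad).
It also fails if it takes over 35 s, if anything falls off the work surface, if the arm or the gripper's body presses on something with over 40 N, if the wrist force passes 120 N, or if a joint passes its speed limit or range.

## Working session

There is one attempt and no reset: what is moved stays moved. The work goes in short steps, Python scripts to look and compute and a tool call to move; the robot and the scene stay as the last step left them, time stands still between calls to the robot, and variables do not carry over. Pictures are saved under pics/ and viewed, about 8 in all and at most 12, crops included, and the job is handed in when it is done.

Besides the shell and the picture viewer there is one more tool, called after "Request:" as name(argument=value, ...) on one line, values as JSON. move_arm: Moves the arm, as the interface text tells. Shift numbers are shares of 3 cm and turn numbers shares of 4 degrees, none past 1 either way. Its arguments: {"type":"object","properties":{"delta_rot":{"type":"array"},"dp":{"type":"array"},"fingers":{"type":"array"},"grip_force":{"type":"number"}},"required":["delta_rot","dp","fingers"]}

```bash
mkdir -p pics; ls; python3 - <<'E'
from plant import ctrl
import cv2
o=ctrl.get_obs();print({k:o[k] for k in('clock','tool_pos','ee_rot','contact_force')})
ims=[]
for c in('scene','top'):
    im=ctrl.read_camera(c);cv2.imwrite(f'pics/{c}0.png',im[:,:,::-1]);i=ctrl.camera_info(c);print(c,i)
    for q in('guard_hook','guard_bar','guard_lever','box_lever'):print(q,ctrl.find_in(c,q))
E
```

```text
pics
{'clock': 0.0, 'tool_pos': array([ 0.23313069, -0.52492784,  0.23174464]), 'ee_rot': array([-0.69166043, -0.14737159,  0.69180082, -0.14594206]), 'contact_force': array([-0.28259829,  0.00692526, -0.22166912])}
scene {'fx': 535.2104909261249, 'fy': 535.2104909261249, 'cx': 282.1353472528846, 'cy': 212.4087942990726, 'k1': 0.07284134866179394, 'R': array([[-0.82744616,  0.5613724 ,  0.01392432],
       [ 0.39357128,  0.5974426 , -0.69868733],
       [-0.40054277, -0.57264593, -0.71529164]]), 't': array([ 0.46386425, -0.05585181,  1.52708269])}
guard_hook [{'extent': [324.6, 278.4, 389.4, 359.5], 'confidence': 0.74}]
guard_bar [{'extent': [333.4, 262.1, 361.4, 288.5], 'confidence': 0.63}]
guard_lever [{'extent': [333.9, 264.6, 360.8, 284.4], 'confidence': 0.76}]
box_lever [{'extent': [295.7, 148.7, 315.1, 169.9], 'confidence': 0.74}, {'extent': [226.0, 190.7, 239.4, 209.7], 'confidence': 0.73}, {'extent': [140.5, 149.7, 152.5, 177.5], 'confidence': 0.68}]
top {'fx': 417.6007205438821, 'fy': 417.6007205438821, 'cx': 279.82358091872345, 'cy': 208.80344731674705, 'k1': -0.09058730632247303, 'R': array([[ 0.02935681, -0.99903216,  0.03275533],
       [-0.99717535, -0.03153724, -0.06816685],
       [ 0.06913389, -0.03066164, -0.99713608]]), 't': array([-0.14432088,  0.48633028,  1.06369794])}
guard_hook [{'extent': [124.7, 165.2, 163.2, 229.3], 'confidence': 0.87}]
guard_bar [{'extent': [138.8, 176.7, 162.1, 200.9], 'confidence': 0.66}, {'extent': [138.8, 177.9, 163.8, 198.4], 'confidence': 0.18}]
guard_lever [{'extent': [140.5, 178.8, 162.8, 198.9], 'confidence': 0.67}]
box_lever [{'extent': [310.3, 266.6, 358.4, 292.8], 'confidence': 0.9}, {'extent': [402.6, 125.7, 444.1, 147.5], 'confidence': 0.58}, {'extent': [305.4, 154.1, 319.2, 186.4], 'confidence': 0.5}]
```

View pics/scene0.png

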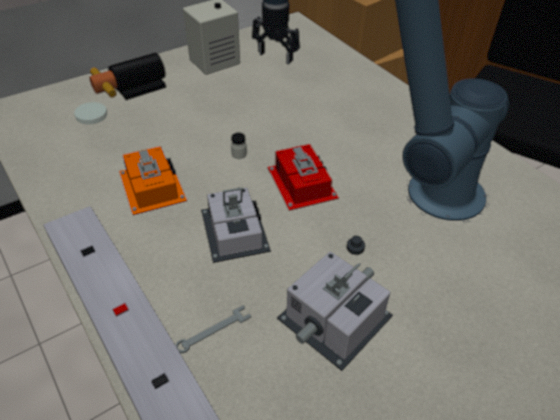

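View pics/top0.png

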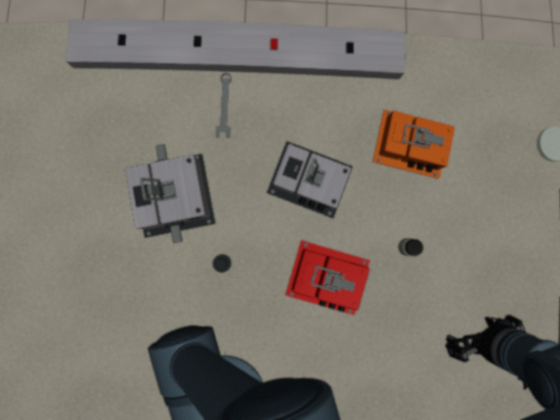

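The scene shows the guard at about (335,305) and the terminal box at (236,222). The top view shows the guard at (170,192) with its latch at (155,190), and the grey box at (310,178). The orange and red units are decoys. Next I'll enlarge the guard in both views.

```bash
python3 - <<'E'
import cv2,numpy as np
a=cv2.imread('pics/scene0.png')[245:365,275:400];b=cv2.imread('pics/top0.png')[140:250,110:225]
f=lambda im:cv2.resize(im,(400,400*im.shape[0]//im.shape[1]),interpolation=cv2.INTER_CUBIC)
a,b=f(a),f(b);h=max(len(a),len(b))
p=lambda i:cv2.copyMakeBorder(i,0,h-len(i),0,0,0)
cv2.imwrite('pics/crop1.png',np.hstack([p(a),p(b)]));print(a.shape,b.shape)
E
```

```text
(384, 400, 3) (382, 400, 3)
```

View pics/crop1.png

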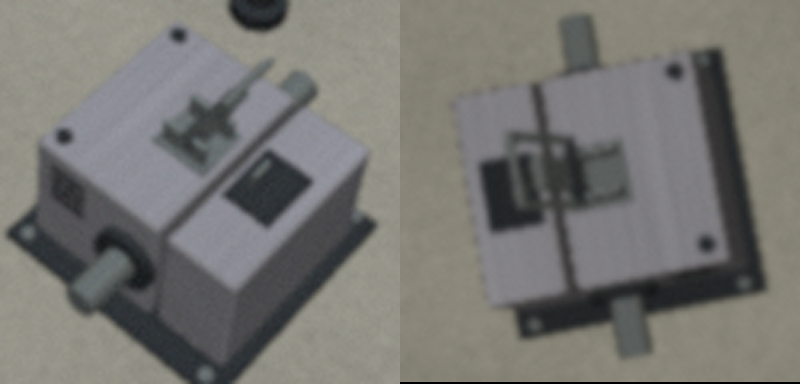

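Crop: the hinge plate is right of the seam, at crop (600,175) in the top half. The lever and loop lean left over the seam towards the dark keeper plate at (510,195). The keeper hook shows as a light stroke at scene crop (265,165). Now I'll compute positions.

```bash
cat >h.py <<'E'
from plant import ctrl
import numpy as np,cv2
from scipy.spatial.transform import Rotation as Ro
def K(i):return np.array([[i['fx'],0,i['cx']],[0,i['fy'],i['cy']],[0,0,1.]])
def ray(i,uv):
    n=cv2.undistortPoints(np.array([[uv]],float),K(i),np.array([i['k1'],0,0,0,0.]))[0,0]
    R=np.array(i['R']);return -R.T@i['t'],R.T@np.r_[n,1]
def atz(i,uv,z):
    c,d=ray(i,uv);return c+d*(z-c[2])/d[2]
def proj(i,X):
    X=np.atleast_2d(np.array(X,float));return cv2.projectPoints(X,cv2.Rodrigues(np.array(i['R']))[0],np.array(i['t']),K(i),np.array([i['k1'],0,0,0,0.]))[0][:,0]
def tri(obs):
    A=np.zeros((3,3));b=np.zeros(3)
    for i,uv in obs:
        c,d=ray(i,uv);d/=np.linalg.norm(d);P=np.eye(3)-np.outer(d,d);A+=P;b+=P@c
    return np.linalg.solve(A,b)
E
python3 - <<'E'
from h import *
T=ctrl.camera_info('top');S=ctrl.camera_info('scene')
s=115/400
tp=lambda x,y:(110+(x-400)*s,140+y*s)
sp=lambda x,y:(275+x*125/400,245+y*125/400)
c=[atz(T,tp(*q),.105) for q in((452,100),(690,55),(730,262),(492,305))]
for k in range(4):print(c[k],np.linalg.norm(c[k]-c[k-1]))
print('centre',np.mean(c,0))
sc=[atz(S,sp(*q),.105) for q in((40,145),(178,25),(370,152),(238,290))]
for k in range(4):print(sc[k],np.linalg.norm(sc[k]-sc[k-1]))
print('centre',np.mean(sc,0))
print('hook? scene',atz(S,sp(265,165),.115),'plate top',atz(T,tp(510,195),.107),atz(T,tp(602,172),.107),'plate scene',atz(S,sp(195,145),.107))
w=ctrl.camera_info('wrist');R=np.array(w['R']);print('wrist cam pos',-R.T@w['t'],'fwd',R[2],'right',R[0],w['fx'],ctrl.get_obs()['tool_pos'])
E
```

```text
[0.56928176 0.24858974 0.105     ] 0.14498718850400294
[0.60557172 0.08475332 0.105     ] 0.16780743447041888
[0.46337877 0.05088281 0.105     ] 0.14617128584365374
[0.42875966 0.21288507 0.105     ] 0.16565993307620416
centre [0.51674798 0.14927773 0.105     ]
[0.6119654  0.09366957 0.105     ] 0.16471443250918802
[0.46991335 0.0617765  0.105     ] 0.14558830322794034
[0.43052184 0.22025016 0.105     ] 0.16329602452478054
[0.57132877 0.25329259 0.105     ] 0.1446319156030431
centre [0.52093234 0.1572472  0.105     ]
hook? scene [0.50165176 0.1945849  0.115     ] plate top [0.50441776 0.20373395 0.107     ] [0.52220008 0.14104946 0.107     ] plate scene [0.52600448 0.15229486 0.107     ]
wrist cam pos [ 0.30486473 -0.49447905  0.37295183] fwd [-0.27759205 -0.12346911 -0.95273188] right [ 4.05937810e-01 -9.13900688e-01  1.61005375e-04] 309.1721844462709 [ 0.23332074 -0.52555746  0.23269989]
```

```bash
python3 - <<'E'
from h import *
o=ctrl.get_obs();R=Ro.from_quat(o['ee_rot']).as_matrix();print(R)
w=ctrl.camera_info('wrist');Rw=np.array(w['R'])
print('cam in tool',R.T@(-Rw.T@w['t']-o['tool_pos']),'fwd',R.T@Rw[2],'right',R.T@Rw[0])
T=ctrl.camera_info('top')
print('red/grey/orange box',[atz(T,p,.07)[:2].round(3) for p in((328,275),(312,178),(415,140))])
E
```

```text
[[ 4.23154550e-05  4.05712618e-01 -9.14000695e-01]
 [-4.22180143e-05 -9.14000694e-01 -4.05712620e-01]
 [-9.99999998e-01  5.57552085e-05 -2.15479741e-05]]
cam in tool [-0.14025022  0.00062844 -0.07800318] fwd [9.52725344e-01 1.75134253e-04 3.03832828e-01] right [-1.05244860e-04  9.99999964e-01 -2.46401292e-04]
red/grey/orange box [array([ 0.327, -0.251]), array([ 0.566, -0.206]), array([ 0.674, -0.468])]
```

Request:
move_arm(dp=[[0.4, 0.9, 0.5], [0.4, 0.9, 0.5], [0.4, 0.9, 0.5], [0.4, 0.9, 0.3], [0.4, 0.9, 0.2], [0.4, 0.9, 0], [0.4, 0.9, 0], [0.4, 0.9, 0]], delta_rot=[[0, 0, 0.82], [0, 0, 0.82], [0, 0, 0.82], [0, 0, 0.82], [0, 0, 0.82], [0, 0, 0.82], [0, 0, 0.82], [0, 0, 0.82]], fingers=[1, 1, 1, 1, 1, 1, 1, 1], grip_force=40)

```text
clock: 1.3
tool_pos: [0.3306, -0.3052, 0.2946]
ee_rot: [0.639, 0.302, -0.639, 0.305]
contact_force: [0.6, -0.6, -0.4]
grip_width: 0.0002
```

Request:
move_arm(dp=[[0.4, 0.9, 0], [0.4, 0.9, 0], [0.4, 0.9, 0], [0.4, 0.9, 0], [0.4, 0.9, 0], [0.4, 0.9, 0], [0.4, 0.9, 0], [0.4, 0.9, 0]], delta_rot=[[0, 0, 0.82], [0, 0, 0.82], [0, 0, 0.82], [0, 0, 0.82], [0, 0, 0.82], [0, 0, 0.82], [0, 0, 0.82], [0, 0, 0.82]], fingers=[1, 1, 1, 1, 1, 1, 1, 1])

```text
clock: 2.1
tool_pos: [0.4295, -0.0799, 0.2966]
ee_rot: [0.551, 0.443, -0.548, 0.448]
contact_force: [0.3, 0.2, 0.2]
grip_width: -0.0001
```

Request:
move_arm(dp=[[0.37, 0.9, 0], [0.37, 0.9, 0], [0.37, 0.9, 0], [0.37, 0.9, 0], [0.37, 0.9, 0], [0.37, 0.9, 0], [0.37, 0.8, 0], [0.2, 0.4, 0]], delta_rot=[[0, 0, 0.8], [0, 0, 0.8], [0, 0, 0.8], [0, 0, 0.8], [0, 0, 0.8], [0, 0, 0.8], [0, 0, 0.8], [0, 0, 0.4]], fingers=[1, 1, 1, 1, 1, 1, 1, 1])

```text
clock: 2.9
tool_pos: [0.5163, 0.1289, 0.2978]
ee_rot: [0.441, 0.551, -0.435, 0.558]
contact_force: [0.4, -0.6, 0.1]
grip_width: 0.0002
```

```bash
python3 - <<'E'
from h import *
o=ctrl.get_obs();print(o['clock'],o['tool_pos'],Ro.from_quat(o['ee_rot']).as_matrix())
w=ctrl.camera_info('wrist');im=ctrl.read_camera('wrist');cv2.imwrite('pics/w1.png',im[:,:,::-1])
import pickle;pickle.dump(w,open('w1.pkl','wb'))
for q in('guard_hook','guard_bar','guard_lever'):print(q,ctrl.find_in('wrist',q))
cv2.imwrite('pics/w1b.png',cv2.resize(im[:,:,::-1],(784,588),interpolation=cv2.INTER_CUBIC))
E
```

```text
2.9 [0.51632216 0.12892958 0.29776267] [[ 1.26779985e-02  9.72825078e-01  2.31193938e-01]
 [ 8.75158487e-04  2.31201636e-01 -9.72905462e-01]
 [-9.99919248e-01  1.25368253e-02  2.07979787e-03]]
guard_hook [{'extent': [215.9, 86.4, 363.4, 147.7], 'confidence': 0.67}]
guard_bar [{'extent': [261.8, 157.3, 324.6, 179.0], 'confidence': 0.66}]
guard_lever [{'extent': [264.2, 156.5, 326.3, 183.2], 'confidence': 0.61}]
```

View pics/w1b.png

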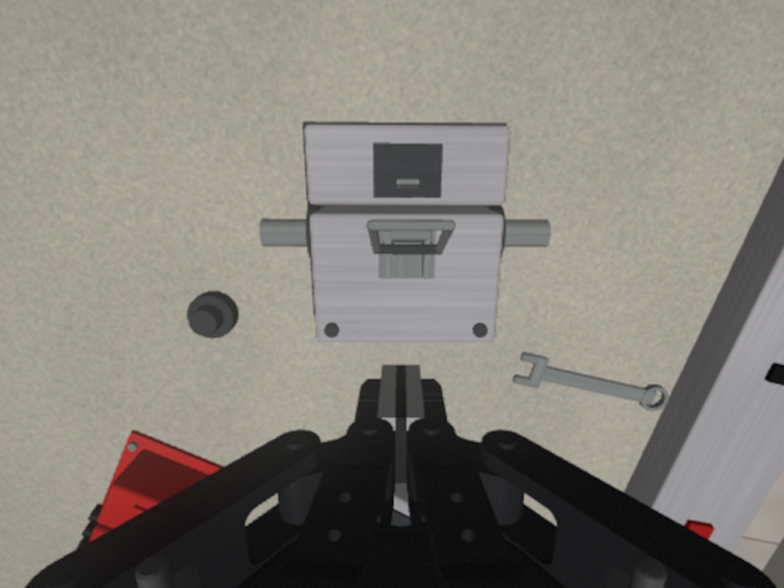

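The wrist view is clear. The keeper hook is at display (408,182), and the loop's bar runs from (368,225) to (454,225). The lever tip is under it at about (412,243), and my fingertips are at (400,375).

```bash
python3 - <<'E'
from h import *
import pickle;w=pickle.load(open('w1.pkl','rb'))
d=lambda x,y:(x/1.4,y/1.4)
# guard top corners for yaw & top centre
c=np.array([atz(w,d(*q),.105) for q in((304,124),(509,124),(495,341),(316,341))]);print(c.round(4))
xa=(c[1]-c[0])/np.linalg.norm(c[1]-c[0])+(c[2]-c[3])/np.linalg.norm(c[2]-c[3]);xa[2]=0;xa/=np.linalg.norm(xa);ya=np.array([-xa[1],xa[0],0])
print('sizes',[np.linalg.norm(c[k]-c[k-1]).round(4) for k in range(4)],'x_g',xa,'yaw',np.degrees(np.arctan2(xa[1],xa[0])))
h=atz(w,d(408,181),.121);print('hook tip',h)
lb=atz(w,d(407,277),.107);print('lever base plate -y edge',lb,(lb-h)@ya,(lb-h)@xa)
for z in(.185,.19,.195,.2):
    l,r=atz(w,d(368,225),z),atz(w,d(454,225),z);m=(l+r)/2
    print('bar z',z,m.round(4),'width',np.linalg.norm(r-l).round(4),'y_g',((m-h)@ya).round(4),'x',((m-h)@xa).round(4))
for z in(.165,.17,.175,.18):
    m=atz(w,d(411,243),z);print('lever tip',z,((m-h)@ya).round(4),((m-h)@xa).round(4))
t=ctrl.get_obs()['tool_pos'];print('tcp rel hook tip',(t-h)@xa,(t-h)@ya,t[2])
tip=t-[0,0,.025];print('tip proj disp',proj(w,tip)*1.4)
E
python3 -c "
import cv2
a=cv2.imread('pics/w1.png')[80:210,210:370];cv2.imwrite('pics/w1c.png',cv2.resize(a,None,fx=4.5,fy=4.5,interpolation=cv2.INTER_CUBIC))"
```

```text
[[0.428  0.2159 0.105 ]
 [0.5702 0.2499 0.105 ]
 [0.6101 0.0872 0.105 ]
 [0.4653 0.0535 0.105 ]]
sizes [np.float64(0.1666), np.float64(0.1462), np.float64(0.1675), np.float64(0.1487)] x_g [0.97329432 0.22956081 0.        ] yaw 13.27121616414532
hook tip [0.50865911 0.19549446 0.121     ]
lever base plate -y edge [0.52560684 0.12426443 0.107     ] -0.07321831558986158 0.00014350939895944125
bar z 0.185 [0.5139 0.1737 0.185 ] width 0.0499 y_g -0.0224 x 0.0001
bar z 0.19 [0.5136 0.1743 0.19  ] width 0.0489 y_g -0.0218 x -0.0001
bar z 0.195 [0.5133 0.1749 0.195 ] width 0.0479 y_g -0.0211 x -0.0002
bar z 0.2 [0.5129 0.1755 0.2   ] width 0.0469 y_g -0.0204 x -0.0004
lever tip 0.165 -0.0363 0.0009
lever tip 0.17 -0.0355 0.0007
lever tip 0.175 -0.0346 0.0006
lever tip 0.18 -0.0338 0.0004
tcp rel hook tip -0.009092234702357054 -0.06865067421780811 0.29781562138926493
tip proj disp [[395.33924241 363.8307866 ]]
```

View pics/w1c.png

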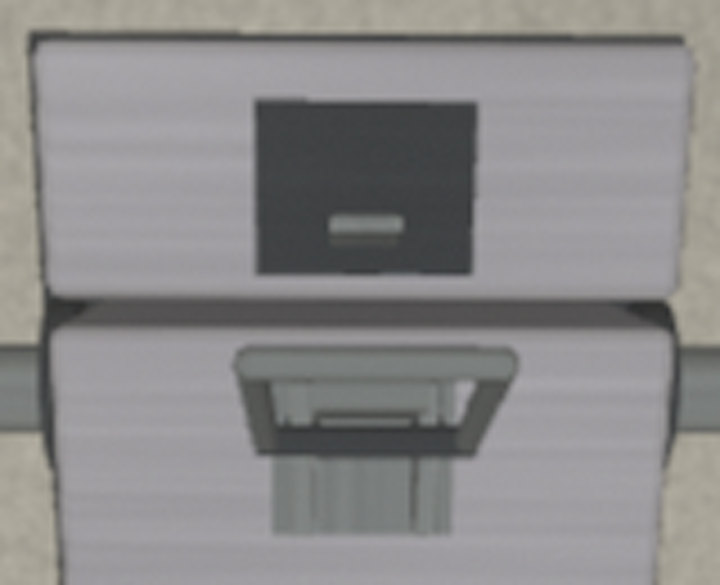

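```bash
python3 - <<'E'
from h import *
import pickle;w=pickle.load(open('w1.pkl','rb'))
o=ctrl.get_obs();R=Ro.from_quat(o['ee_rot']).as_matrix()
for a in(.025,.012,0):
  for f in(0,-.011,.011):
    print(a,f,(proj(w,[o['tool_pos']+R@np.array([a,s,f]) for s in(-.007,.007)])*1.4).round(0).tolist())
E
```

```text
0.025 0 [[379.0, 364.0], [413.0, 364.0]]
0.025 -0.011 [[379.0, 340.0], [413.0, 340.0]]
0.025 0.011 [[380.0, 387.0], [412.0, 388.0]]
0.012 0 [[378.0, 378.0], [414.0, 379.0]]
0.012 -0.011 [[377.0, 352.0], [414.0, 353.0]]
0.012 0.011 [[378.0, 403.0], [413.0, 403.0]]
0 0 [[376.0, 394.0], [415.0, 394.0]]
0 -0.011 [[376.0, 366.0], [415.0, 366.0]]
0 0.011 [[377.0, 420.0], [414.0, 420.0]]
```

```bash
python3 -c "
import cv2
a=cv2.imread('pics/w1.png')[235:385,200:380];a=cv2.convertScaleAbs(a,alpha=1.6,beta=25);cv2.imwrite('pics/w1d.png',cv2.resize(a,None,fx=4,fy=4,interpolation=cv2.INTER_CUBIC))"
```

```text
(no output)
```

View pics/w1d.png

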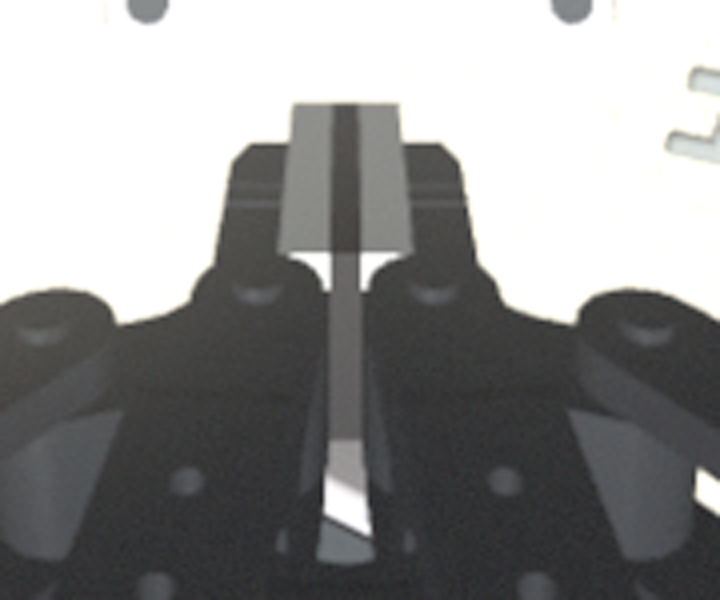

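The pad flank is visible from rows 365 to 416 in display pixels, but its depth is ambiguous by about 10 mm. I'll touch the free guard top behind the latch to get the true fingertip height.

Request:
move_arm(dp=[[0.46, -0.78, -0.5], [0, 0, -1], [0, 0, -1], [0, 0, -1], [0, 0, -0.8], [0, 0, -0.4], [0, 0, 0]], delta_rot=[[0, 0.18, 0], [0, 0, 0], [0, 0, 0], [0, 0, 0], [0, 0, 0], [0, 0, 0], [0, 0, 0]], fingers=[1, 1, 1, 1, 1, 1, 1])

```text
clock: 3.8
tool_pos: [0.527, 0.0923, 0.1551]
ee_rot: [0.444, 0.549, -0.444, 0.552]
contact_force: [0.0, -0.8, 0.1]
grip_width: 0.0002
```

Request:
move_arm(dp=[[0, 0, -0.3], [0, 0, -0.2], [0, 0, -0.15], [0, 0, -0.15]], delta_rot=[[0, 0, 0], [0, 0, 0], [0, 0, 0], [0, 0, 0]], fingers=[1, 1, 1, 1])

```text
clock: 4.2
tool_pos: [0.5285, 0.0903, 0.1326]
ee_rot: [0.446, 0.546, -0.445, 0.552]
contact_force: [-0.1, -0.3, 1.2]
grip_width: 0.0004
```

Request:
move_arm(dp=[[0, 0, -0.12], [0, 0, -0.12]], delta_rot=[[0, 0, 0], [0, 0, 0]], fingers=[1, 1])

```text
clock: 4.4
tool_pos: [0.5291, 0.0904, 0.1254]
ee_rot: [0.446, 0.546, -0.444, 0.553]
contact_force: [0.3, 0.2, -0.3]
grip_width: 0.0001
```

Request:
move_arm(dp=[[0, 0, -0.12], [0, 0, -0.12]], delta_rot=[[0, 0, 0], [0, 0, 0]], fingers=[1, 1])

```text
clock: 4.6
tool_pos: [0.5294, 0.0906, 0.1178]
ee_rot: [0.446, 0.546, -0.444, 0.553]
contact_force: [-0.7, -0.7, 0.9]
grip_width: 0.0001
```

```bash
python3 - <<'E'
from h import *
s=ctrl.read_camera('scene')[:,:,::-1];a=s[225:375,255:415]
w=ctrl.read_camera('wrist')[:,:,::-1][60:330,140:420]
f=lambda im:cv2.resize(im,(400,400*im.shape[0]//im.shape[1]),interpolation=cv2.INTER_CUBIC)
a,b=f(a),f(w);h=max(len(a),len(b));p=lambda i:cv2.copyMakeBorder(i,0,h-len(i),0,0,0)
cv2.imwrite('pics/c2.png',np.hstack([p(a),p(b)]));o=ctrl.get_obs();print(o['tool_pos'],o['contact_force'])
E
```

```text
[0.52884747 0.09054032 0.11736875] [-0.00384113  0.36224866  0.56094165]
```

View pics/c2.png

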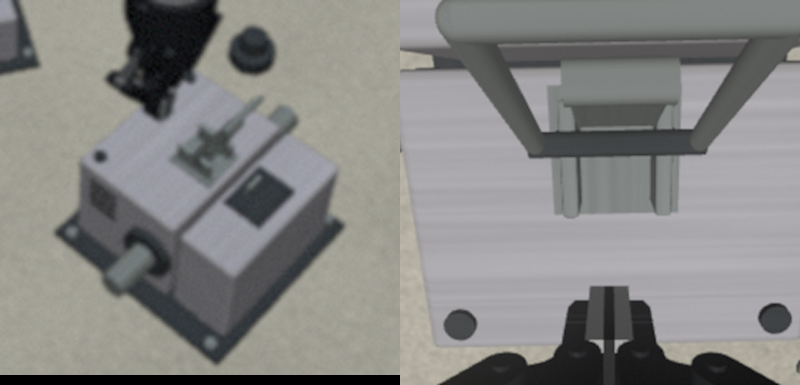

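The fingertips are over the guard's rear lid, at crop (160,105) in the scene half, and not yet touching. The tips therefore reach less far ahead of the TCP than nominal. I'll keep probing.

Request:
move_arm(dp=[[0, 0, -0.12], [0, 0, -0.12], [0, 0, -0.12]], delta_rot=[[0, 0, 0], [0, 0, 0], [0, 0, 0]], fingers=[1, 1, 1])

```text
clock: 5.0
tool_pos: [0.5295, 0.0906, 0.1065]
ee_rot: [0.446, 0.546, -0.444, 0.553]
contact_force: [-0.7, 0.2, 3.8]
grip_width: -0.0002
```

Request:
move_arm(dp=[[0, 0, -0.08], [0, 0, 0]], delta_rot=[[0, 0, 0], [0, 0, 0]], fingers=[1, 1])

```text
clock: 5.2
tool_pos: [0.5299, 0.0907, 0.1072]
ee_rot: [0.447, 0.545, -0.443, 0.554]
contact_force: [0.0, -0.0, -0.4]
grip_width: 0.0002
```

Request:
move_arm(dp=[[0, 0, -0.15], [0, 0, -0.15]], delta_rot=[[0, 0, 0], [0, 0, 0]], fingers=[1, 1])

```text
clock: 5.4
tool_pos: [0.5306, 0.0907, 0.1063]
ee_rot: [0.448, 0.544, -0.442, 0.555]
contact_force: [-17.8, -1.7, 44.7]
grip_width: -0.0003
```

Request:
move_arm(dp=[[0, 0, 0.6], [0, 0, 0.8], [0, 0, 0.8], [0, 0, 0.4], [0, 0, 0]], delta_rot=[[0, 0, 0], [0, 0, 0], [0, 0, 0], [0, 0, 0], [0, 0, 0]], fingers=[1, 1, 1, 1, 1])

```text
clock: 5.9
tool_pos: [0.5299, 0.0908, 0.1871]
ee_rot: [0.448, 0.544, -0.442, 0.556]
contact_force: [0.3, -0.7, 0.0]
grip_width: -0.0004
```

```bash
cat >>h.py <<'E'
H=np.array([.5087,.1955,.112]);XA=np.array([.9733,.2296,0]);YA=np.array([-.2296,.9733,0])
def st():
    o=ctrl.get_obs();t=o['tool_pos'];M=Ro.from_quat(o['ee_rot']).as_matrix()
    des=np.column_stack([[0,0,-1],XA,np.cross([0,0,-1],XA)])
    rv=Ro.from_matrix(des@M.T).as_rotvec()
    print('t',o['clock'],'x_g,y_g mm',((t-H)@XA*1e3).round(1),((t-H)@YA*1e3).round(1),'z',t[2].round(4),'rot frac needed',(np.degrees(rv)/4).round(2),'F',o['contact_force'].round(1))
def dp(x,y,z): # goal in x_g,y_g (mm rel hook), tcp z (m)
    g=H+XA*x/1e3+YA*y/1e3;g[2]=z;print('dp frac',((g-ctrl.get_obs()['tool_pos'])/.03).round(2))
E
python3 -c "
from h import *
st();dp(-1,-60,.186);dp(-1,-30,.186)"
```

```text
t 5.9 x_g,y_g mm -3.4 -106.8 z 0.1871 rot frac needed [0.05 0.27 0.31] F [ 0.3 -0.7  0. ]
dp frac [-0.28  1.54 -0.04]
dp frac [-0.51  2.51 -0.04]
```

Request:
move_arm(dp=[[-0.14, 0.77, 0], [-0.14, 0.77, -0.04], [-0.12, 0.45, 0], [-0.07, 0.28, 0], [-0.05, 0.2, 0], [-0.05, 0.2, 0]], delta_rot=[[0.05, 0.27, 0.31], [0, 0, 0], [0, 0, 0], [0, 0, 0], [0, 0, 0], [0, 0, 0]], fingers=[1, 1, 1, 1, 1, 1])

```text
clock: 6.5
tool_pos: [0.5111, 0.1719, 0.1811]
ee_rot: [0.438, 0.555, -0.441, 0.553]
contact_force: [-1.1, 0.2, -0.0]
grip_width: 0.0
```

```bash
python3 -c "
from h import *
st();dp(-1,-18,.186)"
```

```text
t 6.5 x_g,y_g mm -3.1 -23.6 z 0.1811 rot frac needed [ 0.04 -0.07  0.03] F [-1.1  0.2 -0. ]
dp frac [0.03 0.2  0.16]
```

Request:
move_arm(dp=[[0, 0.15, 0.1], [-0.03, 0.15, 0.1], [0, 0, 0.3], [0, 0, 0.5], [0.1, -0.5, 0.5], [0, 0, 0]], delta_rot=[[0, 0, 0], [0, 0, 0], [0, 0, 0], [0, 0, 0], [0, 0, 0], [0, 0, 0]], fingers=[1, 1, 1, 1, 1, 1])

```text
clock: 7.1
tool_pos: [0.5134, 0.1658, 0.2297]
ee_rot: [0.438, 0.554, -0.441, 0.553]
contact_force: [1.6, 0.2, 0.1]
grip_width: 0.0003
```

```bash
python3 - <<'E'
from h import *
st();import pickle;w=ctrl.camera_info('wrist');pickle.dump(w,open('w2.pkl','wb'))
im=ctrl.read_camera('wrist')[:,:,::-1];print(w['cy']);cv2.imwrite('pics/w2.png',im)
cv2.imwrite('pics/w2b.png',cv2.resize(im[60:330,100:460],(784,588),interpolation=cv2.INTER_CUBIC))
E
```

```text
t 7.1 x_g,y_g mm -2.3 -30.0 z 0.2297 rot frac needed [ 0.05 -0.06  0.04] F [1.6 0.2 0.1]
216.95158609260062
```

View pics/w2b.png

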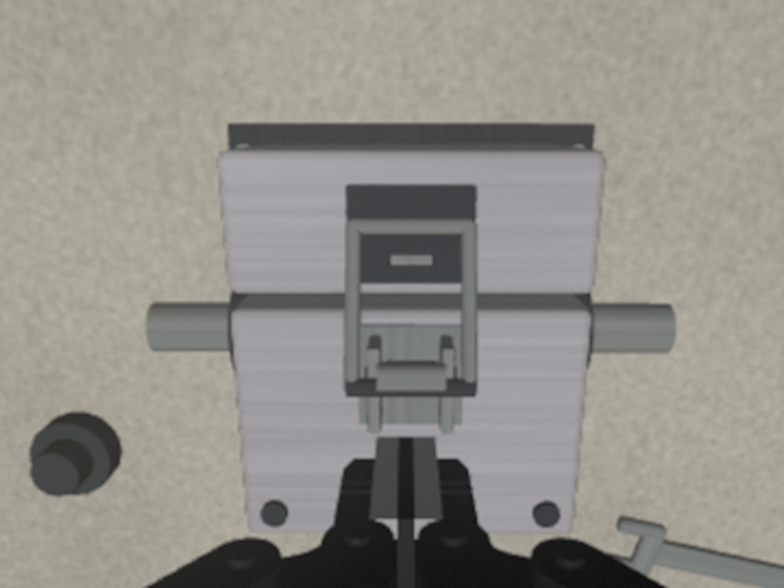

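The loop has dropped. Its bar, at (411,227), lies on the far side of the hook at (411,260), and the lever is still upright at (411,370). I'll check the geometry.

```bash
python3 - <<'E'
from h import *
import pickle;w=pickle.load(open('w2.pkl','rb'))
d=lambda x,y:(100+x*360/784,60+y*270/588)
def g(P):P=P-H;return (P[:2]@XA[:2]*1e3).round(1),(P[:2]@YA[:2]*1e3).round(1)
print('hook tip',g(atz(w,d(411,260),.121)))
for z in(.112,.115,.13):print('bar',z,g(atz(w,d(411,227),z)),'W',np.linalg.norm(atz(w,d(345,227),z)-atz(w,d(477,227),z)).round(4))
for z in(.17,.175):print('lever top edges',z,g(atz(w,d(411,361),z)),g(atz(w,d(411,390),z)),'W',np.linalg.norm(atz(w,d(376,365),z)-atz(w,d(447,365),z)).round(4))
st()
dp(-1,-5,.23)
E
```

```text
hook tip (np.float64(-0.0), np.float64(-0.4))
bar 0.112 (np.float64(-0.0), np.float64(10.6)) W 0.0503
bar 0.115 (np.float64(-0.0), np.float64(11.0)) W 0.0497
bar 0.13 (np.float64(-0.1), np.float64(13.2)) W 0.0468
lever top edges 0.17 (np.float64(-0.2), np.float64(-23.1)) (np.float64(-0.2), np.float64(-32.9)) W 0.0224
lever top edges 0.175 (np.float64(-0.2), np.float64(-21.3)) (np.float64(-0.2), np.float64(-30.9)) W 0.0218
t 7.15 x_g,y_g mm -2.7 -29.1 z 0.2286 rot frac needed [ 0.04 -0.08  0.03] F [ 0.1 -0.2  0. ]
dp frac [-0.13  0.8   0.05]
```

Request:
move_arm(dp=[[-0.17, 0.95, 0], [0, 0, -0.5], [0, 0, -0.9], [0, 0, -0.8], [0, 0, -0.2], [0.08, -0.32, 0]], delta_rot=[[0.04, -0.07, 0.03], [0, 0, 0], [0, 0, 0], [0, 0, 0], [0, 0, 0], [0, 0, 0]], fingers=[1, 1, 1, 1, 1, 1])

```text
clock: 7.75
tool_pos: [0.5091, 0.1887, 0.1535]
ee_rot: [0.44, 0.555, -0.438, 0.554]
contact_force: [-0.1, 0.8, 0.1]
grip_width: -0.0
```

```bash
python3 -c "
from h import *
st();dp(0,-28,.160);dp(0,-43,.162)"
```

```text
t 7.75 x_g,y_g mm -1.2 -6.7 z 0.1535 rot frac needed [-0.04 -0.   -0.  ] F [-0.1  0.8  0.1]
dp frac [ 0.2  -0.68  0.22]
dp frac [ 0.32 -1.17  0.28]
```

Request:
move_arm(dp=[[0.06, -0.22, 0.07], [0.06, -0.23, 0.08], [0.06, -0.23, 0.07], [0.06, -0.24, 0.03], [0.06, -0.24, 0.03]], delta_rot=[[0, 0, 0], [0, 0, 0], [0, 0, 0], [0, 0, 0], [0, 0, 0]], fingers=[1, 1, 1, 1, 1])

```text
clock: 8.25
tool_pos: [0.5202, 0.1513, 0.1657]
ee_rot: [0.441, 0.555, -0.437, 0.554]
contact_force: [-1.2, 2.7, -1.6]
grip_width: -0.0002
```

```bash
python3 -c "
from h import *
st();dp(0,-43,.162);dp(0,-54,.158);dp(0,-64,.1505);dp(0,-72,.140);dp(0,-78,.128)"
```

```text
t 8.25 x_g,y_g mm 1.0 -45.7 z 0.1657 rot frac needed [-0.09  0.04  0.01] F [-1.2  2.7 -1.6]
dp frac [-0.05  0.08 -0.12]
dp frac [ 0.03 -0.28 -0.26]
dp frac [ 0.11 -0.6  -0.51]
dp frac [ 0.17 -0.86 -0.86]
dp frac [ 0.21 -1.06 -1.26]
```

Request:
move_arm(dp=[[0.02, -0.14, -0.13], [0.03, -0.15, -0.13], [0.04, -0.16, -0.13], [0.04, -0.16, -0.13], [0.03, -0.13, -0.17], [0.03, -0.13, -0.18]], delta_rot=[[0, 0, 0], [0, 0, 0], [0, 0, 0], [0, 0, 0], [0, 0, 0], [0, 0, 0]], fingers=[1, 1, 1, 1, 1, 1])

```text
clock: 8.85
tool_pos: [0.5282, 0.1224, 0.1401]
ee_rot: [0.443, 0.553, -0.436, 0.555]
contact_force: [-0.1, 0.5, 0.4]
grip_width: 0.0001
```

```bash
python3 -c "
from h import *
st();dp(0,-72,.140);dp(0,-78,.128)"
```

```text
t 8.85 x_g,y_g mm 2.2 -75.6 z 0.1401 rot frac needed [-0.09  0.11  0.02] F [-0.1  0.5  0.4]
dp frac [-0.1  0.1 -0. ]
dp frac [-0.05 -0.1  -0.4 ]
```

Request:
move_arm(dp=[[-0.05, -0.05, -0.2], [0, 0, -0.15], [0, 0, -0.1]], delta_rot=[[0, 0, 0], [0, 0, 0], [0, 0, 0]], fingers=[1, 1, 1])

```text
clock: 9.15
tool_pos: [0.5267, 0.1196, 0.1272]
ee_rot: [0.443, 0.553, -0.436, 0.555]
contact_force: [-13.3, -0.8, 42.4]
grip_width: -0.0
```

Request:
move_arm(dp=[[0, 0, 0.4], [0, 0, 0.9], [0, 0, 0.9], [0, 0, 0.9], [0.1, -0.5, 0.5], [0, 0, 0]], delta_rot=[[0, 0, 0], [0, 0, 0], [0, 0, 0], [0, 0, 0], [0, 0, 0], [0, 0, 0]], fingers=[1, 1, 1, 1, 1, 1])

```text
clock: 9.75
tool_pos: [0.5282, 0.1041, 0.2373]
ee_rot: [0.441, 0.553, -0.437, 0.556]
contact_force: [-0.9, 0.1, 0.0]
grip_width: -0.0001
```

```bash
python3 - <<'E'
from h import *
st();import pickle;w=ctrl.camera_info('wrist');pickle.dump(w,open('w3.pkl','wb'))
im=ctrl.read_camera('wrist')[:,:,::-1];cv2.imwrite('pics/w3.png',im)
cv2.imwrite('pics/w3b.png',cv2.resize(im[30:300,100:460],(784,588),interpolation=cv2.INTER_CUBIC))
E
```

```text
t 9.75 x_g,y_g mm -2.0 -93.5 z 0.2373 rot frac needed [-0.03  0.1   0.01] F [-0.9  0.1  0. ]
```

View pics/w3b.png

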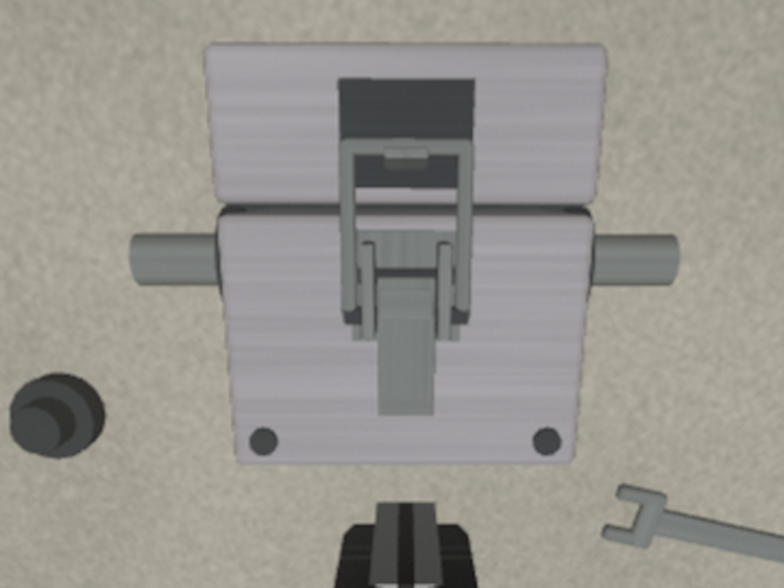

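The lever lies flat along −y with its tip at (406,413). The bar at (406,147) is under the hook tip at (406,153). I'll do a numeric check, then hand in.

```bash
python3 - <<'E'
from h import *
import pickle;w=pickle.load(open('w3.pkl','rb'))
d=lambda x,y:(100+x*360/784,30+y*270/588)
g=lambda P:(((P-H)@XA*1e3).round(1),((P-H)@YA*1e3).round(1))
print('hook tip',g(atz(w,d(406,152),.121)),'bar',g(atz(w,d(406,147),.112)))
tip=atz(w,d(406,413),.127);print('lever tip',g(tip),'length',(g(atz(w,d(406,147),.112))[1]-48.5-54))
st();ctrl.finish_job()
E
```

```text
hook tip (np.float64(-0.3), np.float64(-2.5)) bar (np.float64(-0.2), np.float64(-0.2))
lever tip (np.float64(-0.4), np.float64(-98.5)) length -102.7
t 9.8 x_g,y_g mm -2.5 -92.5 z 0.2361 rot frac needed [-0.05  0.08  0.01] F [-1.1  0.2 -0. ]
the job is handed in; nothing more can be done
```

The shaft guard's latch is fastened, and I handed the job in at 9.8 s on the robot's clock; it gives no verdict.

**What I did:** I pushed the wire loop over with the closed fingertips and it dropped behind the keeper hook. I then swung the lever back over centre and pressed it down flat, with about 42 N upward on the tool at the bottom.

**Checks on the way:** After the push, the bar measured about 11 mm beyond the hook tip. With the lever still open, I took that as hooked.

**Last checks:**
- **Picture:** In the last wrist picture the lever lies flat and the bar is under the hook tip, about 2 mm to its +y side.
- **Lever tip:** It measured about 98 mm from the bar, against 102.5 mm nominal from the seat. A fully flat lever agrees with that to within the picture's accuracy of a few millimetres.
- **Clearance:** The arm stood about 11 cm above the latch with no contact force.
- **Terminal box:** I never went near it with the tool down, but I did not look at its lever again before handing in.

**Disagreement:** The fingertips turned out to be only 1 to 2 mm ahead of the reported TCP, not the stated 25 mm. I found this by touching the guard's lid, which pressed it with about 45 N through the fingertips, and I used the measured value afterwards.

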